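# Set up the pour-over carafe

### The arm

A 7-joint arm with a two-finger parallel gripper is mounted at the origin on the work surface. World frame = base frame: x ahead of the robot, y to its left, z up, the work surface at z = 0. Lengths are in m, angles in rad, forces in N, time in s.
With the tool pointing down it reaches from about 0.4 to 0.9 m from the base axis. Payload 5.6 kg.
Tool frame: the origin (TCP) lies at the very end of the fingers, on their centre line; the grasp point (between the pads) lies 19 mm behind it; z points along the fingers, y is the line along which they close (so a half turn about z gives the same grasp; the last joint's range is limited). The gripper opens to 92 mm and grips with 3 to 60 N. Pads are 20 mm wide; open, the fingers measure 128 mm over their backs; the gripper's body (75 mm by 189 mm) begins 69 mm behind the grasp point.
Start: joints at [-0.043, 0.468, -0.012, 1.603, 0.006, 1.071, -0.056], TCP at [0.65, -0, 0.215] pointing down, gripper open.
Joint ranges: [-2.53, 2.53], [-0.31, 2.02], [-1.57, 1.55], [0.28, 2.44], [-1.29, 4.43], [0.15, 1.84], [-2.92, 2.92]. Speed limits (rad/s): [2.57, 2.57, 3.14, 3.14, 3.14, 3.14, 3.14].

### API

Orientations are given as a unit quaternion [x, y, z, w].
In Python, from workcell import arm gives the robot as it stands. Calls block until the motion is done:
- arm.goto(position, orientation): joint-space move of the TCP to a pose.
- arm.move_linear(position, attitude=None, rate=0.15, contact_N=None): straight line of the TCP; attitude=None keeps the orientation; rate is the mean speed in m/s. With contact_N (N) it stops when the force on the tool has changed by that much, and returns True; else False.
- arm.set_joints(angles): joint-space move.
- arm.open_gripper() and arm.clamp(grip_force=None): open the fingers fully, or close them until they stop; grip_force is the grip in N (None keeps the last).
- arm.dwell(seconds).
- arm.solve_ik(position, orientation): joint angles nearest the present ones, or None.
- arm.get_state(): the state.
- arm.get_image(name): name is "scene" or "side" or "wrist"; returns a dict with "img" (420x560x3 uint8, red, green, blue), "K" (3x3 intrinsics, pixels), "k1" (the pictures are not rectified: a ray, as slopes to the right and down, at radius r is drawn at 1 + k1 r^2 times it, then the intrinsics apply), "R" (3x3) and "t" (3): a world point X has camera coordinates R X + t; the wrist camera has in their place "mount" (4x4, takes a point from camera to tool coordinates, whose origin is the TCP and whose axes are the flange's). Camera axes: x right, y down, z forward; pixel columns grow to the right and rows downward; lengths in m; the calibration is good to about 2 mm. A picture is of the moment at which its call begins: read the wrist's pose just before it. There is no depth.
A pose or a line that the arm cannot do raises arm.PlanningError and nothing moves.
- arm.job_done(): hands the job in; it is judged then, once.
The state is a dict: "clock": time; "q": joint angles; "qd": joint speeds; "joint_torque": joint torques, N m; "eef_pos": TCP position; "tcp_rot": TCP orientation; "ft_force": force on the tool from outside, world axes, zero at the start; "torque": the same for the moment, N m; "gripper_width": finger opening in m; "gripper_force": force on a finger pad.
Only numpy, scipy, OpenCV 4.12 (cv2) and the standard library are available. Lean on these libraries where they do the work, as an engineer would, in place of code of your own. Each camera call takes 0.05 s, during which the arm holds its last target. There are 200 camera calls.

### The job

Get the pour-over carafe ready for coffee: first take its wooden lid off and lay it, knob up, on the round cork mat with its foot wholly on the mat. Then lift the steel filter cone out of its drip stand and gently nest it in the carafe's conical mouth so that it sits fully home and upright, and let go. Leave the carafe standing where it is and do not disturb the mug, soap bottle or canister.

Things in the scene. Friction and masses are not known exactly. Their poses are not given: they have to be found in the camera images.
- carafe: Loose blue stoneware hourglass carafe on the counter, 160 mm tall, 0.6 kg, 128 mm across at its widest, round, with a light wooden neck band (82 mm diameter). Its mouth is a 60 degree (included) hollow cone: 106 mm inside diameter at the rim, 54 mm at the neck 45 mm below; rim 114 mm outside. Origin: centre of the underside, z up.
- carafe_mouth (a point): Centre of the carafe's mouth at rim height, 160 mm above the carafe's origin.
- lid: Loose dark wood lid with a light wood knob, about 0.15 kg, 64 mm tall: tapered foot 20 mm high (68 mm diameter at the bottom, 88 at its top), flange 120 mm diameter, 8 thick, round knob 26 mm diameter, 36 high. Origin: centre of the foot's underside, z up. Starts with its flange resting on the carafe's rim, foot loosely in the mouth, origin 140 mm above the carafe's. Lifts straight up.
- lid_knob (a point): Point to grip on the knob's axis, 50 mm above the lid's origin (22 mm above the flange, 14 mm below the knob's top).
- cone: Loose steel cone, about 0.22 kg, closed top: 32 mm diameter at the bottom, 115 at the top, 72 high, taper as the mouth. Hoop handle: red bar 84 mm long (along x), 12 thick (y), 14 high, centre 110 mm above the origin, on two 8 mm posts at x = +-36 mm. Origin: centre of the underside, z up. Starts in the stand, origin 30 mm above the stand's; fully home it is about 97 mm above the carafe's.
- cone_handle (a point): Middle of the red handle bar, the point to grip, 110 mm above the cone's origin; the gap between the bar and the cone's top is 31 mm.
- stand: Fixed black drip stand: a foot disc of 100 mm diameter, three legs and a tapered ring of 90 mm outside diameter whose top is 72 mm above the counter; it carries the cone at the start. Origin: centre of the underside.
- mat: Fixed round cork mat, 120 mm diameter, 6 mm thick. Origin: centre of the underside, on the counter.
- mug: Bystander: loose white mug, 82 mm diameter, 92 mm tall. Origin: centre of the underside.
- soap: Bystander: loose amber soap bottle, 64 mm diameter, 150 mm tall. Origin: centre of the underside.
- canister: Bystander: loose aluminium coffee canister, 90 mm diameter, 110 mm tall. Origin: centre of the underside.
Not all that is in view belongs to the job. Leave any red look-alike of the lid alone.

How it is judged:
By the outcome, as a careful person would: the job done as asked, in the order asked, and still so for the second after the job is handed in, with the robot touching nothing.
It also fails if it takes over 69 s, if anything falls off the work surface, if the arm or the gripper's body presses on something with over 40 N, if the wrist force passes 120 N, or if a joint passes its speed limit or range.

## Working session

There is one attempt and no reset: what is moved stays moved. The work goes in short steps, each a Python script; the robot and the scene stay as the last script left them, time stands still between calls to the robot, and variables do not carry over. Pictures are saved under pics/ and viewed, at most 10 in all, crops included, and the job is handed in when it is done.

```bash
mkdir -p pics; ls; cat > h.py <<'E'
import numpy as np, cv2, pickle
from workcell import arm
def snap(n,f):
    s=arm.get_state(); d=arm.get_image(n); d['s']=s
    cv2.imwrite(f'pics/{f}.png',d['img'][:,:,::-1]); pickle.dump(d,open(f'pics/{f}.pkl','wb')); return d
def load(f): return pickle.load(open(f'pics/{f}.pkl','rb'))
def ray(d,u,v):
    K=d['K']; xd=np.array([(u-K[0,2])/K[0,0],(v-K[1,2])/K[1,1]]); x=xd.copy()
    for _ in range(30): x=xd/(1+d['k1']*(x@x))
    c=np.array([*x,1.])
    if 'R' in d and d.get('R') is not None:
        R=np.array(d['R']); return -R.T@np.array(d['t']), R.T@c
    from scipy.spatial.transform import Rotation as Ro
    M=np.array(d['mount']); W=Ro.from_quat(d['s']['tcp_rot']).as_matrix()
    return np.array(d['s']['eef_pos'])+W@M[:3,3], W@M[:3,:3]@c
def onz(d,u,v,z):
    o,r=ray(d,u,v); return o+r*(z-o[2])/r[2]
def tri(*obs):
    A=np.zeros((3,3)); b=np.zeros(3)
    for d,u,v in obs:
        o,r=ray(d,u,v); r/=np.linalg.norm(r); P=np.eye(3)-np.outer(r,r); A+=P; b+=P@o
    return np.linalg.solve(A,b)
E
python3 - <<'E'
from h import *
for n in('scene','side','wrist'):
    d=snap(n,n+'0'); print(n,d['K'].tolist() if hasattr(d['K'],'tolist') else d['K'],d['k1'],d.keys())
s=arm.get_state(); print(s['tcp_rot'],s['clock'],s['gripper_width'])
E
```

```text
pics
scene [[449.8615594646879, 0.0, 276.08272502692085], [0.0, 449.8615594646879, 209.89710807109554], [0.0, 0.0, 1.0]] -0.12647646651536668 dict_keys(['img', 'K', 'k1', 'R', 't', 's'])
side [[493.013148586511, 0.0, 277.15228078113586], [0.0, 493.013148586511, 210.69170590308315], [0.0, 0.0, 1.0]] -0.15103166466109919 dict_keys(['img', 'K', 'k1', 'R', 't', 's'])
wrist [[289.38692949927366, 0.0, 279.57569620886517], [0.0, 289.38692949927366, 208.4293361709258], [0.0, 0.0, 1.0]] -0.04135977062215465 dict_keys(['img', 'K', 'k1', 'mount', 's'])
[ 7.07123984e-01  7.07089245e-01 -5.28083357e-04 -4.37040156e-04] 0.15 0.09146931402244064
```

View pics/scene0.png

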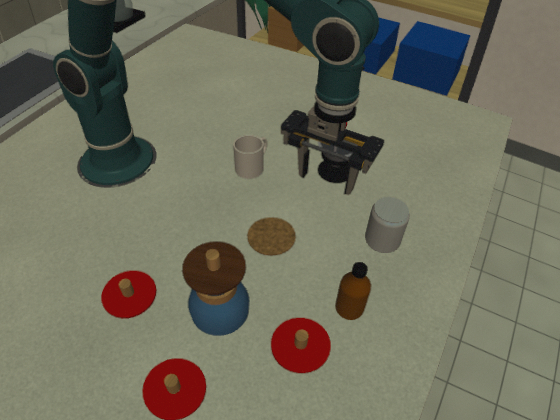

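View pics/side0.png

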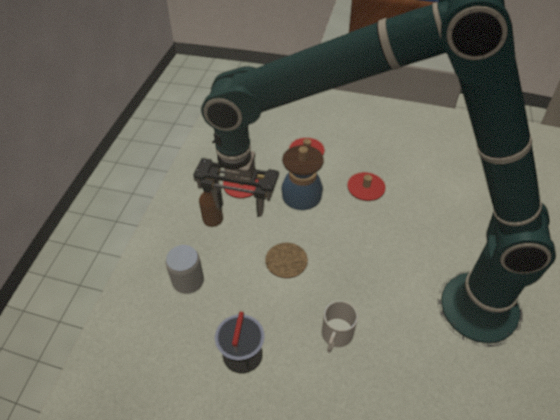

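The scene view shows the dark-wood lid on the blue carafe at (214,268) with its knob at (213,260). The mat is at (271,236), the mug at (249,157), the canister at (386,224) and the soap at (353,292). In the side view the cone's red bar is at (239,330), the lid at (303,160) and the mat at (287,260).

There are three look-alikes, the flat red discs at scene (129,293), (301,344) and (175,388). The lid meant is the dark brown one on the carafe, and I'll confirm it in a crop.

```bash
python3 - <<'E'
from h import *
S=load('scene0'); D=load('side0')
def blob(d,lo,hi,box,name):
    hsv=cv2.cvtColor(d['img'],cv2.COLOR_RGB2HSV); x0,y0,x1,y1=box
    m=cv2.inRange(hsv,np.array(lo),np.array(hi)); k=np.zeros_like(m); k[y0:y1,x0:x1]=m[y0:y1,x0:x1]
    k=cv2.morphologyEx(k,cv2.MORPH_OPEN,np.ones((2,2),np.uint8))
    c=max(cv2.findContours(k,0,1)[0],key=cv2.contourArea)
    M=cv2.moments(c); e=(M['m10']/M['m00'],M['m01']/M['m00']); print(name,np.round(e,1),cv2.contourArea(c),cv2.boundingRect(c)); return e,c
mat,c=blob(S,(8,90,60),(25,255,255),(240,210,300,260),'matS'); print(onz(S,*mat,.006))
m2,c2=blob(D,(8,60,40),(25,255,255),(255,235,315,285),'matD'); print(onz(D,*m2,.006),tri((S,*mat),(D,*m2)))
for d,cc in((S,c),(D,c2)):
    P=np.array([onz(d,*p[0],.006)[:2] for p in cc]); print('size',np.ptp(P,axis=0), (P.max(0)+P.min(0))/2)
# lid knob
k1,a=blob(S,(8,100,110),(25,255,255),(200,245,228,280),'knobS')
k2,b=blob(D,(8,60,90),(25,255,255),(292,140,316,162),'knobD')
print('knob',tri((S,*k1),(D,*k2)))
l1,a=blob(S,(0,60,20),(20,255,105),(175,235,255,300),'lidS'); l2,b=blob(D,(0,50,15),(20,255,100),(275,140,332,185),'lidD')
for d,cc in((S,a),(D,b)):
    (cx,cy),ax,an=cv2.fitEllipse(cv2.convexHull(cc)); print('lid flange',(cx,cy),onz(d,cx,cy,.166))
r,c=blob(D,(170,120,90),(180,255,255),(220,300,260,355),'bar170')if 0 else (None,None)
hsv=cv2.cvtColor(D['img'],cv2.COLOR_RGB2HSV); m=((hsv[...,0]<6)|(hsv[...,0]>172))&(hsv[...,1]>130); k=np.zeros(m.shape,np.uint8);k[300:355,220:260]=m[300:355,220:260]
c=max(cv2.findContours(k,0,1)[0],key=cv2.contourArea); R=cv2.minAreaRect(c); print(R)
bx=cv2.boxPoints(R); print([onz(D,*p,.14).round(3) for p in bx], onz(D,*R[0],.14))
A=cv2.resize(S['img'][225:345,165:265],None,fx=4,fy=4,interpolation=2); B=cv2.resize(D['img'][290:385,200:280],None,fx=5,fy=5,interpolation=2)[:480]
h=max(len(A),len(B)); cv2.imwrite('pics/crop1.png',np.hstack([cv2.copyMakeBorder(q,0,h-len(q),0,0,0) for q in (A,B[:,:400])])[...,::-1])
E
```

```text
matS [272. 237.] 1356.0 (249, 219, 47, 37)
[ 0.54324044 -0.03215595  0.006     ]
matD [287.  260.9] 1118.0 (266, 244, 43, 35)
[ 0.53406832 -0.01740442  0.006     ] [ 0.53723288 -0.02435697 -0.0053754 ]
size [0.11716384 0.11836115] [ 0.54233236 -0.03013673]
size [0.11554901 0.11823309] [ 0.53450483 -0.01883634]
knobS [213.1 257.6] 115.0 (207, 251, 13, 20)
knobD [303.7 150. ] 53.5 (299, 146, 10, 9)
knob [ 0.5479796  -0.26576031  0.19489151]
lidS [214.9 269.8] 2666.5 (184, 243, 63, 58)
lidD [303.6 161.5] 862.0 (284, 145, 40, 31)
lid flange (215.21749877929688, 271.62054443359375) [ 0.55675099 -0.27356736  0.166     ]
lid flange (303.6420593261719, 160.71319580078125) [ 0.54334314 -0.25385182  0.166     ]
((237.53416442871094, 328.5072937011719), (5.028698921203613, 33.734188079833984), 12.094758033752441)
[array([0.578, 0.316, 0.14 ]), array([0.587, 0.234, 0.14 ]), array([0.575, 0.234, 0.14 ]), array([0.567, 0.316, 0.14 ])] [0.57692437 0.27608223 0.14      ]
```

View pics/crop1.png

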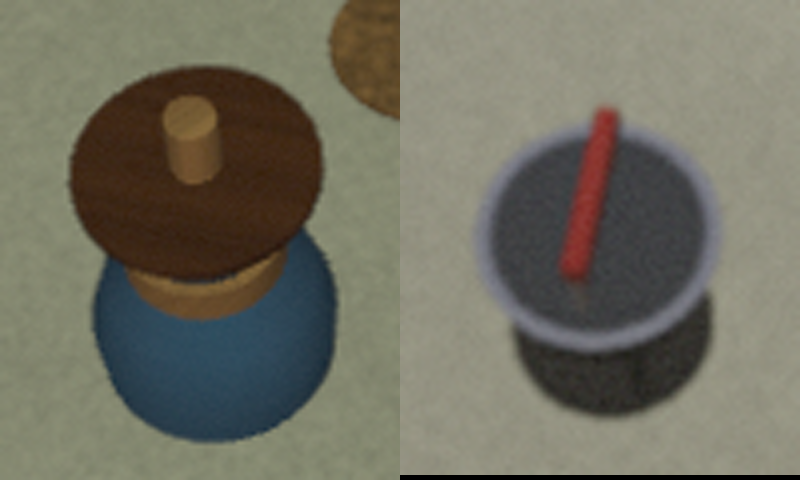

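The crop confirms the brown lid with its light knob on the blue carafe (left), and the cone with its red bar in the stand (right). The two fixed cameras disagree by about 17 mm on both the mat and the lid. I'll settle that with the wrist camera, moved above the carafe and mat, and with the base disc, which should lie at the origin.

```bash
python3 - <<'E'
from h import *
S=load('scene0'); D=load('side0')
for d in(S,D):
    o,_=ray(d,280,210); print('cam',o)
    K=d['K'];
    for X in ([0,0,0],[.1,0,0],[-.1,0,0],[0,.1,0],[0,-.1,0],[.65,0,.215]):
        c=np.array(d['R'])@X+d['t']; x=c[:2]/c[2]; x=x*(1+d['k1']*(x@x)); print(X,(x*K[0,0]+[K[0,2],K[1,2]]).round(1))
print(np.array(S['s']['eef_pos']))
print(load('wrist0')['mount'])
s=arm.get_state(); q=s['tcp_rot']
arm.goto([.545,-.14,.34],q)
d=snap('wrist','wrist1'); print(d['s']['eef_pos'],d['s']['tcp_rot'])
a=cv2.resize(load('scene0')['img'][90:220,60:180],(360,390)); b=cv2.resize(D['img'][240:370,420:560],(420,390))
cv2.imwrite('pics/base.png',np.hstack([a,b])[...,::-1])
E
```

```text
cam [ 0.88191926 -0.64718196  0.85433929]
[0, 0, 0] [116.5 159.4]
[0.1, 0, 0] [142.1 170.7]
[-0.1, 0, 0] [ 92.5 148.9]
[0, 0.1, 0] [139.  140.9]
[0, -0.1, 0] [ 92.2 179.7]
[0.65, 0, 0.215] [325.3 182. ]
cam [0.35688478 0.73886022 1.13554765]
[0, 0, 0] [480.4 305.6]
[0.1, 0, 0] [443.6 298.6]
[-0.1, 0, 0] [516.8 312.4]
[0, 0.1, 0] [480.1 339.1]
[0, -0.1, 0] [480.4 274.8]
[0.65, 0, 0.215] [239.9 208.9]
[ 6.49425261e-01 -8.88350489e-05  2.13636496e-01]
[[ 2.00993302e-04 -9.67266481e-01 -2.53762711e-01  7.13507647e-02]
 [ 9.99999971e-01  1.60693785e-04  1.79536164e-04  6.11352475e-04]
 [-1.32881223e-04 -2.53762740e-01  9.67266486e-01 -1.69907855e-01]
 [ 0.00000000e+00  0.00000000e+00  0.00000000e+00  1.00000000e+00]]
[ 0.54526002 -0.13844793  0.33903764] [ 7.06457865e-01  7.07753943e-01 -5.02940186e-04 -1.17823390e-03]
```

View pics/wrist1.png

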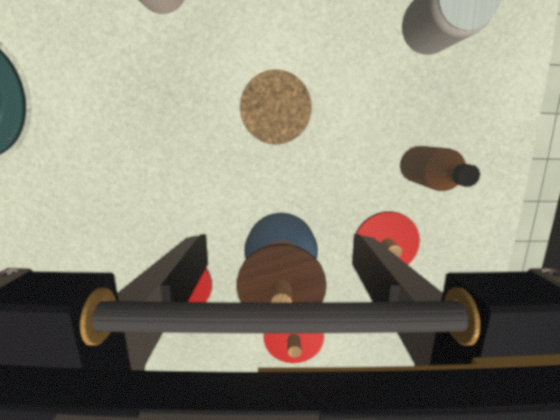

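View pics/base.png

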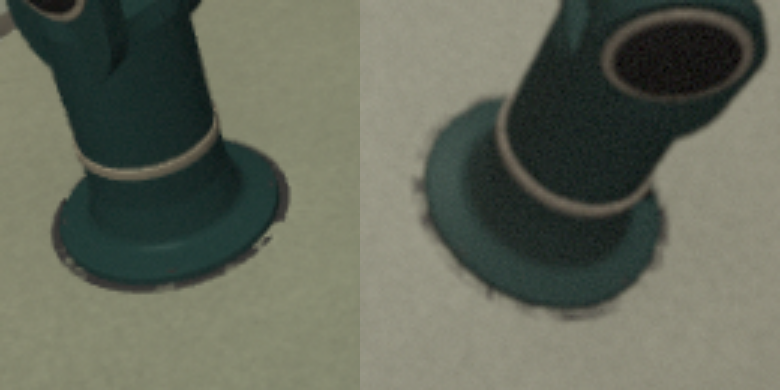

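The wrist view shows the mat at (276,106), the lid at (282,282), its knob near (282,294) and the carafe below. The base disc fits the origin in both fixed views. I'll compute the wrist-camera positions.

```bash
cat >> h.py <<'E'
def blob(d,lo,hi,box,show=True):
    hsv=cv2.cvtColor(d['img'],cv2.COLOR_RGB2HSV); x0,y0,x1,y1=box
    m=cv2.inRange(hsv,np.array(lo),np.array(hi)); k=np.zeros_like(m); k[y0:y1,x0:x1]=m[y0:y1,x0:x1]
    k=cv2.morphologyEx(k,cv2.MORPH_CLOSE,np.ones((5,5),np.uint8)); k=cv2.morphologyEx(k,cv2.MORPH_OPEN,np.ones((3,3),np.uint8))
    c=max(cv2.findContours(k,0,1)[0],key=cv2.contourArea); M=cv2.moments(c); e=(M['m10']/M['m00'],M['m01']/M['m00'])
    if show: print(np.round(e,1),cv2.boundingRect(c))
    return e,c
def disc(d,c,z):
    P=np.array([onz(d,*p[0],z)[:2] for p in cv2.convexHull(c)],np.float32); (cx,cy),r=cv2.minEnclosingCircle(P); f=cv2.fitEllipse(P); return (cx,cy,2*r),f
def proj(d,X):
    c=np.array(d['R'])@X+d['t']; x=c[:2]/c[2]; x=x*(1+d['k1']*(x@x)); return (x*d['K'][0,0]+[d['K'][0,2],d['K'][1,2]]).round(1)
E
python3 - <<'E'
from h import *
W=load('wrist1'); S=load('scene0'); D=load('side0')
m,c=blob(W,(8,60,40),(25,255,255),(225,55,325,155)); print('mat',disc(W,c,.006))
l,c=blob(W,(0,60,15),(20,255,110),(230,240,330,302)); print('lid',disc(W,c,.168), onz(W,281.5,282,.168))
for X in(onz(W,*m,.006),): print(X,proj(S,X),proj(D,X))
# same image again now after the move, mat
for n,box in(('scene',(240,210,300,260)),('side',(255,235,315,285))):
    d=snap(n,n+'1'); e,c=blob(d,(8,60,40),(25,255,255),box); print(n,onz(d,*e,.006))
E
```

```text
[275.3 106.6] (240, 70, 72, 74)
mat ((0.5377980470657349, -0.026307811960577965, 0.11881717294454575), ((0.5378708839416504, -0.026199407875537872), (0.11766693741083145, 0.1179819107055664), 54.71778869628906))
[280.8 274.6] (237, 242, 88, 60)
lid ((0.5476245284080505, -0.25861141085624695, 0.11877064406871796), ((0.5474628806114197, -0.26306530833244324), (0.11474073678255081, 0.1250777393579483), 1.3274117708206177)) [ 0.54828132 -0.25586211  0.168     ]
[ 0.53783148 -0.02465727  0.006     ] [271.6 234.1] [286.3 258.5]
[271.1 235.8] (247, 217, 49, 39)
scene [ 0.53946547 -0.03002226  0.006     ]
[286.  259.9] (265, 243, 43, 35)
side [ 0.53765537 -0.02008404  0.006     ]
```

The wrist camera agrees with the mean of the two fixed views: mat at (0.538, -0.025), lid axis at about (0.548, -0.26). I'll take a nearer wrist look at the lid, then grasp it.

```bash
python3 - <<'E'
from h import *
q=[.70710678,.70710678,0,0]
arm.goto([.548,-.23,.33],q)
d=snap('wrist','wrist2')
e,c=blob(d,(0,60,15),(20,255,110),(180,100,380,300)); print('lid',disc(d,c,.168),disc(d,c,.16))
try:
    e,c=blob(d,(8,60,115),(25,255,255),(230,100,330,300)); print('knobtop',onz(d,*e,.197),cv2.contourArea(c))
except Exception as x: print(x)
print(arm.get_state()['clock'],d['s']['eef_pos'])
E
```

```text
[278.9 220. ] (231, 174, 97, 93)
lid ((0.5475160479545593, -0.262145072221756, 0.11720576882362366), ((0.5475711226463318, -0.2623134255409241), (0.11543119698762894, 0.11691935360431671), 7.1227569580078125)) ((0.5474786758422852, -0.264638751745224, 0.12003689259290695), ((0.547535240650177, -0.26481112837791443), (0.11822429299354553, 0.11974847316741943), 7.122823715209961))
[279.2 232.7] (267, 221, 25, 24)
knobtop [ 0.54798504 -0.26562326  0.197     ] 425.0
1.6667 [ 0.54803571 -0.23028961  0.32864685]
```

View pics/wrist2.png

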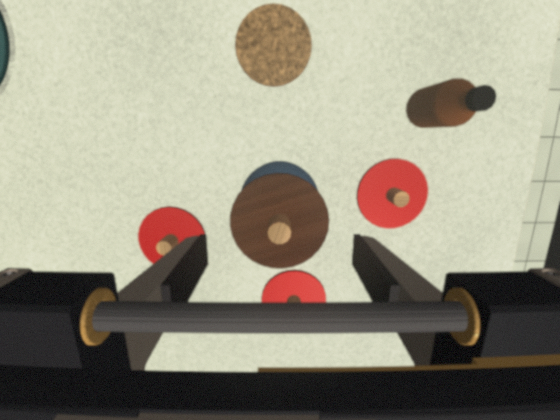

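The lid is at (279,220) and its knob top at (280,233), which gives an axis of (0.548, -0.264), consistent across measurements. Now I'll grasp and lift it.

```bash
python3 - <<'E'
from h import *
q=[.70710678,.70710678,0,0]
arm.move_linear([.548,-.264,.24],q,rate=.15)
print(arm.move_linear([.548,-.264,.179],rate=.06,contact_N=6))
s=arm.get_state(); print(s['eef_pos'],s['ft_force'])
arm.clamp(20); s=arm.get_state(); print(s['gripper_width'],s['gripper_force'])
arm.move_linear([.548,-.264,.225],rate=.06); s=arm.get_state(); print(s['gripper_width'],s['ft_force'],s['eef_pos'])
arm.move_linear([.548,-.264,.29],rate=.12)
arm.move_linear([.538,-.025,.13],rate=.2)
s=arm.get_state(); print(s['gripper_width'],s['ft_force'],s['eef_pos'],s['clock'])
snap('scene','scene2')
E
```

```text
False
[ 0.54832988 -0.26416908  0.17948382] [-0.07571072  1.51887597  0.06043023]
0.02568378214567677 19.9998702557059
0.02548004600663903 [-0.03565413 -0.88340455 -1.51244012] [ 0.54772914 -0.26384749  0.22464532]
0.025528143204764996 [-0.13814326 -1.00865738 -1.11324987] [ 0.53845987 -0.02610884  0.1305507 ] 7.8417
```

View pics/scene2.png

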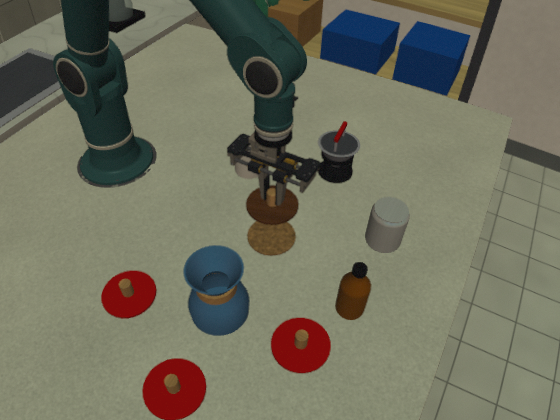

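The lid is held level above the mat at (271,207) and the carafe stands open at (214,285). The cone is now visible in this view, with its bar at (341,132). Next I'll lower the lid, release it, then look at the carafe mouth and the cone.

```bash
python3 - <<'E'
from h import *
q=[.70710678,.70710678,0,0]
arm.move_linear([.538,-.0245,.065],rate=.1)
print(arm.move_linear([.538,-.0245,.042],rate=.025,contact_N=4))
s=arm.get_state(); print(s['eef_pos'],s['ft_force'])
arm.open_gripper(); arm.dwell(.2)
arm.move_linear([.538,-.0245,.13],rate=.12)
arm.goto([.545,-.21,.36],q); arm.dwell(.2)
w=snap('wrist','wrist3')
e,c=blob(w,(95,60,25),(125,255,255),(180,80,380,300)); print('carafe',disc(w,c,.158))
e,c=blob(w,(0,60,15),(20,255,110),(200,0,350,90)); print('lid',disc(w,c,.03))
arm.goto([.58,.30,.37],q); arm.dwell(.2)
w=snap('wrist','wrist4')
hsv=cv2.cvtColor(w['img'],cv2.COLOR_RGB2HSV); m=(((hsv[...,0]<6)|(hsv[...,0]>172))&(hsv[...,1]>130)).astype(np.uint8)
m[300:]=0; c=max(cv2.findContours(m,0,1)[0],key=cv2.contourArea); R=cv2.minAreaRect(c); print(R)
print([onz(w,*p,.147).round(4) for p in cv2.boxPoints(R)],onz(w,*R[0],.147))
print(w['s']['eef_pos'],arm.get_state()['clock'])
a=load('wrist3')['img'];cv2.imwrite('pics/w34.png',np.vstack([a[:300],w['img'][:300]])[...,::-1])
E
```

```text
True
[ 0.53779518 -0.02450065  0.04491121] [0.58110936 0.56051875 3.33598621]
[281.3 223.4] (240, 175, 83, 94)
carafe ((0.5478340983390808, -0.25575152039527893, 0.13238102197647095), ((0.5474302172660828, -0.25767773389816284), (0.11132710427045822, 0.1325933188199997), 179.9306182861328))
[275.6  56.7] (240, 20, 72, 70)
lid ((0.5378820300102234, -0.024673564359545708, 0.1177210733294487), ((0.5381993055343628, -0.024846501648426056), (0.1152326688170433, 0.11771927028894424), 1.6784387826919556))
((275.87530517578125, 202.961181640625), (56.62883377075195, 8.060433387756348), 84.0938491821289)
[array([0.5667, 0.3141, 0.147 ]), array([0.5777, 0.3152, 0.147 ]), array([0.5857, 0.2342, 0.147 ]), array([0.5742, 0.233 , 0.147 ])] [0.57599217 0.27515141 0.147     ]
[0.58046889 0.29903621 0.37005234] 15.0667
```

View pics/w34.png

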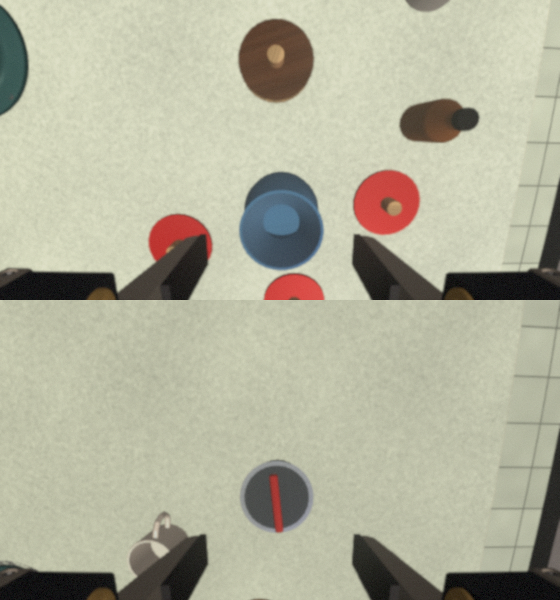

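The top view shows the lid knob-up on the mat at (276,60), centred at (0.538, -0.025), and the open carafe rim around (281,230). The bottom view shows the cone rim around (276,196) and the red bar at (276,203), turned about 5.6° from y. I'll locate both rims, then grasp and lift the cone.

```bash
python3 - <<'E'
from h import *
from scipy.spatial.transform import Rotation as Ro
w=load('wrist3'); e,c=blob(w,(95,60,25),(125,255,255),(180,80,380,300))
p=c[:,0,:]; p=p[p[:,1]>=225]; P=np.array([onz(w,*x,.16)[:2] for x in p])
A=np.c_[2*P,np.ones(len(P))]; s=np.linalg.lstsq(A,(P**2).sum(1),rcond=None)[0]; print('rim',s[:2],2*np.sqrt(s[2]+s[0]**2+s[1]**2))
w=load('wrist4'); g=cv2.cvtColor(w['img'],cv2.COLOR_RGB2HSV)
m=((g[...,1]<60)&(g[...,2]<165)|(g[...,0]>105)&(g[...,0]<140)).astype(np.uint8)*255
k=np.zeros_like(m); k[140:250,220:335]=m[140:250,220:335]
c=max(cv2.findContours(k,0,1)[0],key=cv2.contourArea); print('cone rim',cv2.boundingRect(c),disc(w,c,.1))
th=np.arctan2(.008,.081); q=(Ro.from_euler('z',th)*Ro.from_quat([.70710678,.70710678,0,0])).as_quat()
x,y=.576,.275
arm.goto([x,y,.22],q)
print(arm.move_linear([x,y,.122],rate=.1,contact_N=6)); print(arm.get_state()['eef_pos'])
arm.clamp(40); s=arm.get_state(); print(s['gripper_width'],s['gripper_force'],s['ft_force'])
arm.move_linear([x,y,.17],rate=.06); arm.move_linear([x,y,.31],rate=.15); arm.dwell(.2)
s=arm.get_state(); print(s['gripper_width'],s['ft_force'],s['torque'],s['eef_pos'],s['clock'])
E
```

```text
[281.3 223.4] (240, 175, 83, 94)
rim [ 0.54731098 -0.26504637] 0.11048851604206268
cone rim (240, 159, 73, 74) ((0.5766497254371643, 0.27387070655822754, 0.11644751578569412), ((0.5759519934654236, 0.2733152508735657), (0.11245331913232803, 0.11505576223134995), 171.34815979003906))
False
[0.57651992 0.2753108  0.12277108]
0.011352005460797347 39.99810039997101 [-0.11329924  0.08038729  0.98359083]
0.01149436134386589 [ 0.89767757 -0.1012397  -2.04305147] [ 0.02612115  0.0295668  -0.01319125] [0.57567951 0.2748313  0.30898992] 20.275
```

The cone is lifted: width 11.4 mm and -2 N, as expected. Next I'll carry it over the mouth, keeping it high, and check from the side views.

```bash
python3 - <<'E'
from h import *
q=arm.get_state()['tcp_rot']
arm.move_linear([.5475,-.2642,.31],rate=.2); arm.dwell(.3)
s=arm.get_state(); print(s['gripper_width'],s['eef_pos'],s['clock'])
a=snap('scene','scene3'); b=snap('side','side3')
A=cv2.resize(a['img'][140:340,140:310],None,fx=2.3,fy=2.3,interpolation=2); B=cv2.resize(b['img'][70:240,230:370],None,fx=2.7,fy=2.7,interpolation=2)
h=max(len(A),len(B)); cv2.imwrite('pics/c3.png',np.hstack([cv2.copyMakeBorder(i,0,h-len(i),0,0,0) for i in(A,B)])[...,::-1])
E
```

```text
0.011609239473077534 [ 0.54755425 -0.26401922  0.31003869] 23.425
```

View pics/c3.png

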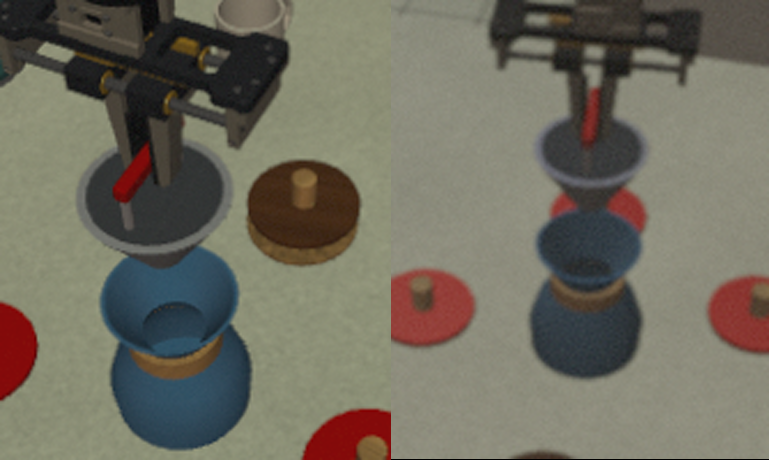

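The cone hangs upright above the mouth, and the lid sits on the mat behind it. I'll lower it gently.

```bash
python3 - <<'E'
from h import *
S=load('scene3'); print(proj(S,[.5475,-.2645,.16]),proj(S,[.5475,-.2645,.29]))
x,y=.5475,-.2642
arm.move_linear([x,y,.225],rate=.12)
arm.dwell(.2); print(arm.get_state()['ft_force'])
print(arm.move_linear([x,y,.185],rate=.025,contact_N=4))
s=arm.get_state(); print(s['eef_pos'],s['ft_force'],s['torque'],s['gripper_width'],s['clock'])
a=snap('scene','scene4'); b=snap('side','side4')
E
```

```text
[214.1 268. ] [207.4 222.4]
[ 0.2300999  -0.83420639 -2.49153153]
True
[ 0.54671717 -0.26394331  0.18786921] [-2.35382336  1.36576558  3.65643947] [ 0.1408898   0.29635025 -0.01123524] 0.011879141042266447 25.9083
```

It made contact with the cone origin about 95–97 mm above the counter, so it is home with only small side forces. I'll release, retreat and check.

```bash
python3 - <<'E'
from h import *
arm.open_gripper(); arm.dwell(.3)
s=arm.get_state(); print(s['ft_force'],s['eef_pos'])
p=s['eef_pos']
arm.move_linear([p[0],p[1],.27],rate=.1)
arm.goto([.545,-.10,.38],[.70710678,.70710678,0,0]); arm.dwell(.5)
w=snap('wrist','wrist5'); a=snap('scene','scene5'); b=snap('side','side5'); print(arm.get_state()['clock'])
A=cv2.resize(a['img'][190:350,150:310],(400,400),interpolation=2); B=cv2.resize(b['img'][120:280,240:400],(400,400),interpolation=2)
cv2.imwrite('pics/c5.png',np.hstack([A,B])[...,::-1])
# carafe band/body & cone top: body colour in scene before/after
for f in('scene2','scene5'):
    d=load(f); e,c=blob(d,(95,60,25),(125,255,255),(170,280,270,345))
hsv=cv2.cvtColor(a['img'],cv2.COLOR_RGB2HSV); 
def bar(d,box):
    h=cv2.cvtColor(d['img'],cv2.COLOR_RGB2HSV); m=(((h[...,0]<6)|(h[...,0]>172))&(h[...,1]>130)).astype(np.uint8); k=np.zeros_like(m); x0,y0,x1,y1=box; k[y0:y1,x0:x1]=m[y0:y1,x0:x1]
    c=max(cv2.findContours(k,0,1)[0],key=cv2.contourArea); return cv2.minAreaRect(c)
r=bar(a,(180,200,250,275)); print(r,[proj(a,[.547,-.2645,z]) for z in(.2,.207,.215)])
E
```

```text
[ 0.86246926  0.99729235 -0.15893519] [ 0.5462773  -0.2638031   0.18683794]
29.9833
[217.9 305.1] (187, 280, 61, 55)
[219.8 312.3] (189, 281, 59, 54)
((210.3736572265625, 253.91879272460938), (7.991195201873779, 42.11901092529297), 32.735225677490234) [array([212. , 255.1]), array([211.6, 252.7]), array([211.2, 250. ])]
```

View pics/c5.png

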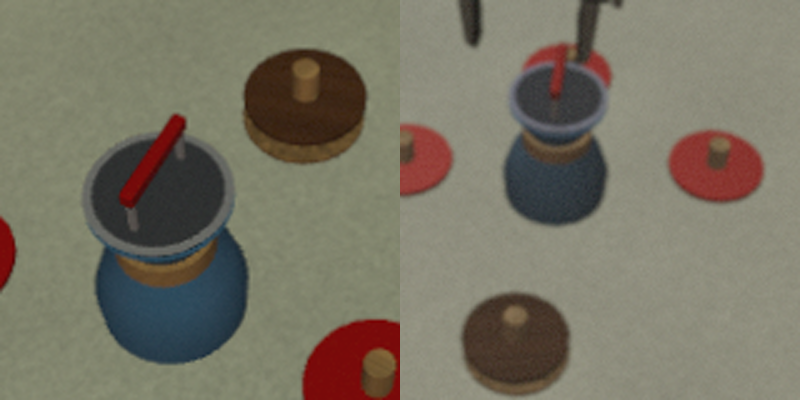

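The cone sits level and home with its rim just over the carafe's rim. The bar is at (210,254) in the scene view, against about (212,253) predicted for home. The carafe hasn't visibly shifted, and the lid is knob-up on the mat. Handing in.

```bash
python3 -c "
from workcell import arm
print(arm.job_done())"
```

```text
the job is handed in; nothing more can be done
None
```

I handed the job in at about 30 s: the lid is knob-up on the cork mat and the steel cone is nested upright in the carafe and released; in the last pictures the carafe has not visibly moved, and the arm was never sent near the mug, soap bottle or canister.

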